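# Seat a turned shaft in V-blocks against the stop and clamp it

## Robot

A 6-joint arm with a two-finger parallel gripper is mounted at the origin on a cart in front of the work surface, level with it; the furniture and walls round the work are solid. World frame = base frame: x ahead of the robot, y to its left, z up, the work surface at z = 0. Lengths are in mm, angles in rad, forces in N, time in s.
With the tool pointing down it reaches from about 350 to 875 mm from the base axis. Payload 4.2 kg.
Tool frame: the origin (TCP) lies on the centre line of the jaws, within the pads' length; the fingertips stand 14 mm ahead of it and the grasp point (between the pads) lies 5 mm behind it (tcp_to_tips is the distance from the TCP to the fingertips, in mm); z points along the fingers, y is the direction in which the jaws open and shut (so a half turn about z gives the same grasp; the last joint's range is limited). The gripper opens to 85 mm and grips with 20 to 120 N. Pads are 22 mm wide; open, the fingers measure 114 mm over their backs; the gripper's body (76 mm by 85 mm) begins 54 mm behind the grasp point. The pads swing forward as they close: fully open they stand 13 mm farther back than shut.
Start: joints at [1.525, 0.385, 0.008, 0, -1.194, -0.259], TCP at [187.532, 596.18, 245.312] pointing down, gripper open.
Joint ranges: [-3.14, 3.14], [-1.21, 2.06], [-1.07, 1.41], [-3.16, 2.05], [-2.99, -0.16], [-3.1, 3.1]. Speed limits (rad/s): [2.79, 2.79, 3.14, 3.14, 3.14, 3.14].

## Interface

Orientations are given as a unit quaternion [x, y, z, w].
In Python, from bench import read_state, get_image, job_done, tcp_to_tips gives the robot as it stands. The module is installed in compiled form; this text tells all that it offers.
- The arm moves only by the tool play_rows, never from a script. Its argument "targets" is a list of rows, each an object of numbers: "gripper": the gripper's target within -1 to 1 (shut at 1, half-way at 0, fully open at -1); "tx", "ty", "tz": the shift along the tool's x, y, z scaled (see below); "spin": the turn about the tool's z scaled (see below). A call has 1 to 12 rows; each row is the pose to reach, as a shift and turn from the pose commanded when the call began, along the tool's axes at that moment; what a row does not reach only later rows make up. The controller multiplies each number of a shift by 0.25 m and each number of a turn by pi/4 rad. A row lasts 1/8 s, in which the tool goes at most 62.5 mm and 10.7 degrees, less where a joint would pass 70% of its speed; a pose out of reach is approached as far as the arm can. A call with a number of a shift or a turn outside -1 to 1 is refused whole. A call with a gripper value outside its range is refused whole. The fingers move at their own pace and stop on an object; the grip force is fixed at half the most. Time passes only in rows, so rows that repeat a pose let the fingers close. It gives the time, the measured TCP pose, the force and the opening at its end, in the units of the state.
- read_state(): the state, without advancing time (a new reading comes with each control period).
- get_image(name): name is "scene" or "top" or "wrist"; returns a dict with "frame" (400x640x3 uint8, red, green, blue), "depth" (400x640 float32, mm along the optical axis (not along the pixel's ray), 0 where there is no reading), "mtx" (3x3 intrinsics, pixels), "k1" (the pictures are not rectified: a ray, as slopes to the right and down, at radius r is drawn at 1 + k1 r^2 times it, then the intrinsics apply), "world_to_cam" (4x4, takes a point from world to camera coordinates). Camera axes: x right, y up, looking along -z (the intrinsics and any distortion apply to the point x, -y, -z); pixel columns grow to the right and rows downward; lengths in mm; the calibration is good to about 2 mm. A picture is of the moment at which its call begins.
- job_done(): hands the job in, once; it reports no verdict.
The state is a dict: "clock": time; "joints": joint angles; "joint_vel": joint speeds; "joint_efforts": joint torques, N m; "position": TCP position; "ee_rot": TCP orientation; "contact_force": force on the tool from outside, world axes, zero at the start; "wrist_torque": the same for the moment, N m; "gripper_width": finger opening in mm.
Only numpy, scipy, OpenCV 4.12 (cv2) and the standard library are available. Lean on these libraries where they do the work, as an engineer would, in place of code of your own. Each camera call takes 0.05 s, during which the arm holds its last target.

## Task

Set the turned steel shaft up in the clamping jig for marking out: lift it from its wooden rest, lower it gently into the two V-blocks clear of the end stop so that it beds in both vees, then slide it along the vees until its end bears on the brass nose of the stop, and press it home with a steady push of about 10 N, never ramming the stop. Let go and swing the blue clamp handle right down past its dead point, so that the clamp stays shut with its pad holding the shaft down in the vees and the shaft still against the stop. Do not drop the shaft, and leave the other things on the bench where they are.

Things in the scene. Friction and masses are not known exactly. Their poses are not given: they have to be found in the camera images.
- shaft: round steel shaft, 25 mm diameter over 130 mm, plus a 16 mm journal 12.5 mm long at each end (155 mm overall), 0.36 to 0.59 kg, with a band of marking blue at mid-length. Origin on its axis at mid-length, y along the axis; both ends alike
- shaft_rest: fixed wooden rest, 92 x 120 x 40 mm, origin under its centre: a board 10 mm thick with two notched cheeks, 82 mm clear between them. The shaft lies level in the notches along y, its axis 42 mm above the bench; fingers can close on its middle, across it, from above
- jig: fixed grey base plate, 96 (x) x 272 (y) x 12 mm, that carries the V-blocks, stop and clamp. Origin on the bench, below the centre line of the vees; y points along the vees to the end stop, z up; the plate runs from y = -84 to +188 mm
- v_blocks: two fixed steel V-blocks, frame as the jig's: 90-degree vees along y at x = 0, 41 mm wide at the top; blocks 60 mm wide, 20 mm long, centred at y = -52 and +42 mm (74 mm clear between for the fingers), tops at z = 63 mm. They centre a shaft let down into them: its axis then lies at x = 0, z = 60 mm. With its middle at y = -18 mm it lies in both vees clear of the stop
- end_stop: aluminium bracket, frame as the jig's, with a rod along -y that ends in a flat, rigid brass nose, 13 mm across, at x = 0, z = 60 mm. The rod is reset for each job and not measured: nose at y = 67.5 to 77.5 mm (so a shaft that is home has its middle at y = -10 to 0), to be found by feel. 5 N makes sure contact, over 20 N shifts the rod. Rubbing in the vees adds up to about 5 N to what is felt
- clamp_handle (a joint): blue handle of the toggle clamp, rad: 0 = open (handle upright, arm raised), 1.54 = dead point, 1.60 = shut against its own stop, handle level and pointing away from the V-blocks. A light spring holds it open. The pad meets a bedded shaft at about 1.28; from there the handle resists with 5 to 10 N at the grip up to the dead point, then it snaps shut and stays
- clamp_arm: steel arm of the toggle clamp with its sprung rubber pad; origin on its pivot at y = 122, z = 82 mm of the jig. Open, it stands up about 175 mm high behind the stop, y = 100 to 165 mm; shut, the pad bears with about 15 N on top of the shaft at y = 42 mm and draws it towards the stop by a fraction of a millimetre
- handle_grip (a point): middle of the blue handle grip (round, 20 mm thick, 64 mm long), 66 mm from handle_pivot. Starts about 174 mm above the bench; moves with the handle on a circle in the jig's y-z plane, towards +y and down. Pinched lightly (about 8 N) from above across the jig's x direction it turns between the fingers; once it leans over it can be pressed down from above
- handle_pivot (a point): axis of the handle, parallel to the jig's x, 108 mm above the bench at y = 172 mm of the jig; when shut the grip lies 66 mm beyond it along +y, level with it
- punch: dark centre punch, 13 thick, 113 long, lying on the bench behind the jig; origin at the middle of its underside
- flask: orange vacuum flask with a silver cap, 80 across, 290 high, standing behind the jig; origin under its centre
Not all that is in view belongs to the job. There is more than one size of the shaft; the one meant has the size given above.

How it is judged (in metres and radians):
On the way, in this order (a step that is already met when the one before it is completed fails the run):
1. the shaft lies bedded in both vees, not yet pressed on the stop (under 1 N) (x of shaft in the frame of jig between -0.004 and 0.004 m and z of shaft in the frame of jig between 0.056 and 0.064 m and angle between the y axis of shaft and the y axis of jig, either way round below 0.06 rad and contact force between shaft and v_blocks above 1 N and contact force between shaft and end_stop below 1 N), for 0.2 s.
2. the shaft, bedded in the vees, is pressed on the stop with at least 5 N while the clamp is still open (x of shaft in the frame of jig between -0.004 and 0.004 m and z of shaft in the frame of jig between 0.056 and 0.064 m and angle between the y axis of shaft and the y axis of jig, either way round below 0.06 rad and contact force between shaft and v_blocks above 0.3 N and contact force between shaft and end_stop above 5 N and value of joint clamp_handle below 0.6 rad), for 0.25 s.
At the end, for the whole second after the job is handed in: the clamp is shut past its dead point (handle above 1.56 rad) with its pad pressing the shaft into the vees by more than 8 N; the shaft lies at rest, its axis within 2.5 mm and 0.03 rad of the vees' centre line, its end still bearing on the stop (more than 0.1 N) (x of shaft in the frame of jig between -0.0025 and 0.0025 m and z of shaft in the frame of jig between 0.0575 and 0.0625 m and angle between the y axis of shaft and the y axis of jig, either way round below 0.03 rad and contact force between shaft and end_stop above 0.1 N and contact force between shaft and clamp_arm above 8 N and contact force between shaft and v_blocks above 8 N and value of joint clamp_handle above 1.56 rad and linear speed of shaft below 0.02 m/s); the robot touches nothing.
It fails at once if the stop is rammed: the shaft presses on it with more than 20 N (contact force between shaft and end_stop above 20 N).
It fails at once if the held shaft is forced into the vees with more than 30 N (contact force between shaft and v_blocks above 30 N and contact force between the fingers and shaft above 0.5 N).
It fails at once if the shaft is dropped (falls or rolls free at over 0.3 m/s) (contact force between the fingers and shaft below 0.1 N and linear speed of shaft above 0.3 m/s).
It fails at once if the centre punch or the flask is shifted by more than 30 mm (distance of any of punch, flask from where it was at the start of the episode above 0.03 m).
It also fails if it takes over 64 s, if anything falls off the work surface, if the arm or the gripper's body presses on something with over 40 N, if the wrist force passes 120 N, or if a joint passes its speed limit or range.

## Working session

There is one attempt and no reset: what is moved stays moved. The work goes in short steps, Python scripts to look and compute and a tool call to move; the robot and the scene stay as the last step left them, time stands still between calls to the robot, and variables do not carry over. Pictures are saved under pics/ and viewed, and the job is handed in when it is done.

Besides the shell and the picture viewer there is one more tool, called after ">>>" by a JSON object that holds its "op" and its "data", one argument or row to a line. play_rows: Moves the arm, as the interface text tells. Its arguments: {"type":"object","properties":{"targets":{"type":"array","items":{"type":"object","properties":{"gripper":{"type":"number"},"tx":{"type":"number","minimum":-1,"maximum":1},"ty":{"type":"number","minimum":-1,"maximum":1},"tz":{"type":"number","minimum":-1,"maximum":1},"spin":{"type":"number","minimum":-1,"maximum":1}}}}},"required":["targets"]}

```bash
mkdir -p pics; cat > h.py <<'E'
import numpy as np, cv2
from bench import read_state, get_image, job_done, tcp_to_tips
def cloud(d):
    K=np.array(d["mtx"]);k1=float(d["k1"]);D=d["depth"]
    h,w=D.shape
    u,v=np.meshgrid(np.arange(w),np.arange(h))
    p=np.stack([u,v],-1).reshape(-1,1,2).astype(np.float64)
    s=cv2.undistortPoints(p,K,np.array([k1,0,0,0.])).reshape(h,w,2)
    P=np.stack([s[...,0]*D,-s[...,1]*D,-D,np.ones_like(D)],-1)
    M=np.linalg.inv(np.array(d["world_to_cam"]))
    W=(P@M.T)[...,:3]
    W[D<=0]=np.nan
    return W
def save(im,n): cv2.imwrite("pics/"+n,cv2.cvtColor(im,cv2.COLOR_RGB2BGR))
E
python3 - <<'E'
from h import *
for n in["scene","top","wrist"]:
    d=get_image(n); save(d["frame"],n+"0.png"); np.savez(n+"0.npz",**{k:np.array(v) for k,v in d.items()})
    print(n,d["mtx"],d["k1"],np.linalg.inv(d["world_to_cam"])[:3,3])
print(read_state(),tcp_to_tips)
E
```

```text
scene [[427.23195028   0.         320.94611816]
 [  0.         427.23195028 197.73948666]
 [  0.           0.           1.        ]] -0.025676557479343713 [   4.21775031 -815.95055761  681.75976158]
top [[430.29089005   0.         319.40187717]
 [  0.         430.29089005 203.77083035]
 [  0.           0.           1.        ]] -0.01378315484613164 [ 505.33924565 -127.0984176  1243.00098105]
wrist [[330.13459648   0.         318.16720019]
 [  0.         330.13459648 197.3115893 ]
 [  0.           0.           1.        ]] -0.06350160560609945 [253.54627018 575.6591494  372.79191397]
{'clock': 0.15, 'joints': array([ 1.52461164e+00,  3.85386348e-01,  6.94458408e-03, -3.45868563e-04,
       -1.19401784e+00, -2.58607104e-01]), 'joint_vel': array([ 0.00067784, -0.00313567,  0.00432799,  0.00020443,  0.0006875 ,
       -0.00115767]), 'joint_efforts': array([-4.76559107e-04, -3.92678404e+01,  1.88582575e+01,  4.18860689e+00,
       -3.43887747e-03, -2.58203400e-06]), 'position': array([187.41565581, 595.80004556, 244.47179195]), 'ee_rot': array([ 9.88400166e-01, -1.51869663e-01, -7.16817827e-05,  8.43991779e-04]), 'contact_force': array([-0.0651283 ,  0.40188065,  0.55546441]), 'wrist_torque': array([ 0.00147043,  0.01066396, -0.01943496]), 'gripper_width': 85.18493401983356} 14.0
```

View pics/scene0.png

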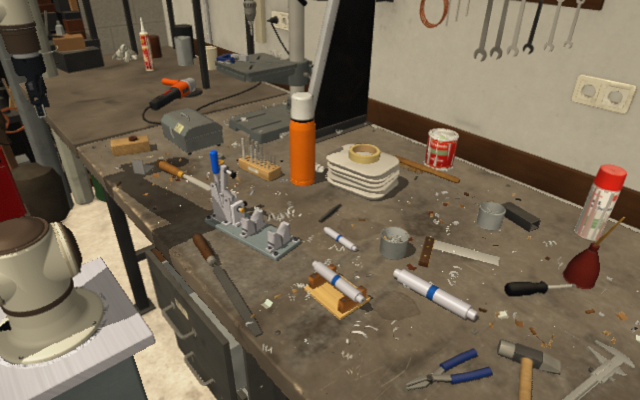

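View pics/top0.png

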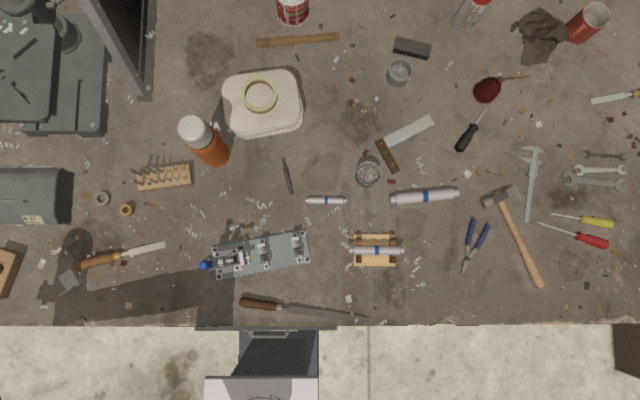

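View pics/wrist0.png

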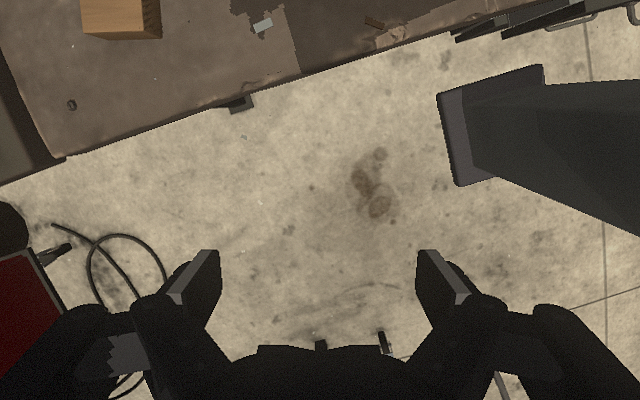

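Scene: three shafts in the top view, at (327,200) small, (377,250) on the wooden rest and (424,196) large. The jig is at (262,253), with its stop end and blue handle to the left. The punch is at (288,175) and the flask at (205,142). I'll measure all of these and enlarge the crop.

```bash
python3 - <<'E'
from h import *
d=dict(np.load("top0.npz")); W=cloud(d)
im=d["frame"]
save(cv2.resize(im[170:290,190:470],None,fx=2.8,fy=2.8,interpolation=cv2.INTER_CUBIC),"crop0.png")
hsv=cv2.cvtColor(im,cv2.COLOR_RGB2HSV)
for n,(u0,v0,u1,v1) in dict(small=(300,190,352,210),rest=(345,228,408,272),big=(385,180,465,210)).items():
    P=W[v0:v1,u0:u1].reshape(-1,3);C=hsv[v0:v1,u0:u1].reshape(-1,3)
    zf={'small':6,'rest':36,'big':8}[n]
    m=(P[:,2]>zf)&(C[:,1]<70)&(C[:,2]>90)
    Q=P[m];c=np.median(Q[:,:2],0)
    U,S,V=np.linalg.svd(Q[:,:2]-c,full_matrices=False)
    t=(Q[:,:2]-c)@V[0];s=(Q[:,:2]-c)@V[1]
    print(n,m.sum(),c,'dir',V[0],'len',np.ptp(t),(t.max()+t.min())/2*V[0]+c,'wid',np.ptp(s),'zmax',np.percentile(Q[:,2],[50,95]))
    b=(C[:,0]>95)&(C[:,0]<125)&(C[:,1]>120)
    print('  blue',b.sum(),np.nanmean(P[b],0))
# jig: points by height
for v0,u0,v1,u1 in[(225,205,285,315)]:
    P=W[v0:v1,u0:u1].reshape(-1,3)
    for lo,hi in[(8,16),(58,68),(68,110),(110,240)]:
        Q=P[(P[:,2]>lo)&(P[:,2]<hi)]; 
        r=cv2.minAreaRect(Q[:,:2].astype(np.float32)); print(lo,hi,len(Q),r,np.median(Q[:,2]))
E
```

```text
small 258 [ 644.97462531 -185.40698034] dir [0.01937022 0.99981238] len 115.38429542531537 [ 645.03411013 -182.3366143 ] wid 55.12304871080353 zmax [15.86126188 20.72219754]
  blue 5 [ 644.97569506 -182.11792982   17.56592035]
rest 436 [ 502.69320983 -318.63934239] dir [-0.00756045 -0.99997142] len 154.12207803224607 [ 502.67518456 -321.02342637] wid 40.74752493294147 zmax [52.17060652 56.63919389]
  blue 14 [ 502.65318979 -320.47975579   51.46376624]
big 682 [ 657.28362029 -457.84190514] dir [ 0.10765408 -0.99418841] len 201.4544619384058 [ 658.20521806 -466.35288588] wid 55.43464095675024 zmax [28.12241676 33.92664033]
  blue 33 [ 657.05439477 -466.35027283   28.55492421]
8 16 2069 ((513.3258666992188, 7.0950164794921875), (143.14410400390625, 271.52880859375), 10.969654083251953) 11.867741712123461
58 68 218 ((490.9888000488281, 2.77911376953125), (61.02555847167969, 228.55979919433594), 10.329115867614746) 62.27825628773883
68 110 169 ((484.8685607910156, 54.31050109863281), (44.60564041137695, 141.81578063964844), 10.191243171691895) 83.48312602740975
110 240 192 ((471.0966796875, 86.48233032226562), (29.138225555419922, 84.76606750488281), 6.142428398132324) 167.73945577757524
```

View pics/crop0.png

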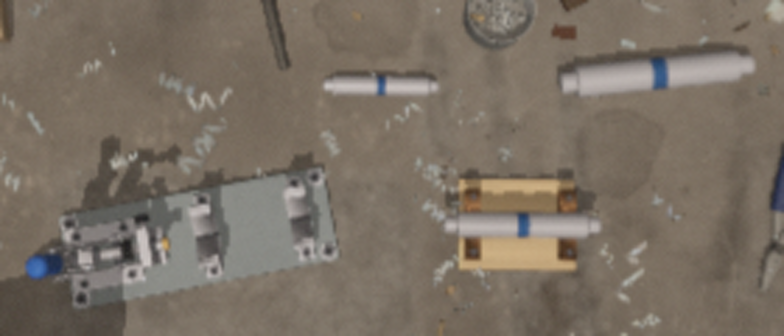

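The small shaft is about 87 mm long, the large one about 200 mm with a top at about 34 mm. The one on the rest is about 154 mm with its top at about 54 mm, so it fits the description (25 mm diameter, 155 mm long). The crop confirms it is the one lying in the wooden rest. Next I'll plan the moves and look at the jig more closely.

```bash
cat >> h.py <<'E'
from scipy.spatial.transform import Rotation as Ro
def tool(dw,st=None):
    st=st or read_state(); R=Ro.from_quat(st["ee_rot"]).as_matrix()
    return R.T@np.array(dw)/250
def yaw(st): 
    R=Ro.from_quat(st["ee_rot"]).as_matrix(); return np.degrees(np.arctan2(R[1,0],R[0,0]))
def goto(p,y=None,st=None):
    st=st or read_state()
    print('pos',st['position'].round(1),'yaw',yaw(st).round(2),'tilt',np.degrees(Ro.from_quat(st['ee_rot']).as_matrix()[:2,2]).round(2),'F',st['contact_force'].round(2),'w',round(st['gripper_width'],1),'t',st['clock'])
    print('  t',tool(np.array(p)-st['position'],st).round(4),'spin',None if y is None else round(-(y-yaw(st))/45,4))
E
python3 - <<'E'
from h import *
d=dict(np.load("wrist0.npz")); M=np.linalg.inv(d["world_to_cam"]); R=Ro.from_quat(read_state()["ee_rot"]).as_matrix()
print("opt axis in tool",R.T@(-M[:3,2]), "cam off tool",R.T@(M[:3,3]-read_state()["position"]))
goto((480,40,380),-80)
d=dict(np.load("top0.npz")); W=cloud(d)
for n,v0,v1,u0,u1,z0 in[("flask",110,172,175,235,30),("punch",155,198,278,298,5)]:
    P=W[v0:v1,u0:u1].reshape(-1,3);Q=P[P[:,2]>z0];print(n,len(Q),Q.min(0),Q.max(0))
E
```

```text
opt axis in tool [-2.71070135e-01  1.61091759e-04  9.62559586e-01] cam off tool [  69.14142252   -0.42478462 -128.31309683]
pos [187.4 595.8 244.5] yaw -17.47 tilt [-0.02 -0.09] F [-0.07  0.4   0.56] w 85.2 t 0.15
  t [ 1.7839  1.7702 -0.5389] spin 1.3895
flask 1899 [722.87659742  71.76271891  30.05772526] [884.45900792 247.25789637 294.70041003]
punch 140 [663.0324382  -97.9213945    5.01566221] [767.94756406 -49.41289911  16.62233745]
```

>>> {"op": "play_rows", "data": {
  "targets": [
    {"tx": 0.15,"ty": 0.1,"tz": -0.15,"spin": 0.15,"gripper": -1},
    {"tx": 0.3,"ty": 0.25,"tz": -0.25,"spin": 0.3,"gripper": -1},
    {"tx": 0.45,"ty": 0.4,"tz": -0.35,"spin": 0.45,"gripper": -1},
    {"tx": 0.6,"ty": 0.57,"tz": -0.4,"spin": 0.6,"gripper": -1},
    {"tx": 0.75,"ty": 0.74,"tz": -0.4,"spin": 0.75,"gripper": -1},
    {"tx": 0.9,"ty": 0.9,"tz": -0.4,"spin": 0.9,"gripper": -1},
    {"tx": 0.9,"ty": 0.9,"tz": -0.4,"spin": 0.9,"gripper": -1},
    {"tx": 0.9,"ty": 0.9,"tz": -0.4,"spin": 0.9,"gripper": -1}
  ]
}}

```text
clock: 1.15
position: [334.7, 314.0, 345.3]
ee_rot: [0.875, -0.485, -0.0, -0.0]
contact_force: [0.1, -0.6, 0.6]
gripper_width: 85.5
```

```bash
python3 - <<'E'
from h import *
goto((495,-45,310),-80)
E
```

```text
pos [334.7 314.  345.3] yaw -57.98 tilt [-0.01  0.02] F [ 0.09 -0.63  0.62] w 85.5 t 1.15
  t [1.5575 0.2177 0.1407] spin 0.4894
```

>>> {"op": "play_rows", "data": {
  "targets": [
    {"tx": 0.2,"ty": 0.02,"spin": 0.15,"gripper": -1},
    {"tx": 0.4,"ty": 0.05,"spin": 0.3,"gripper": -1},
    {"tx": 0.6,"ty": 0.08,"spin": 0.4,"gripper": -1},
    {"tx": 0.8,"ty": 0.1,"spin": 0.49,"gripper": -1},
    {"tx": 1.0,"ty": 0.14,"spin": 0.49,"gripper": -1}
  ]
}}

```text
invalid input
```

```bash
python3 - <<'E'
from h import *
goto((495,-45,310),-80)
E
```

```text
pos [334.7 314.  345.3] yaw -57.98 tilt [-0.01  0.02] F [ 0.09 -0.63  0.62] w 85.5 t 1.15
  t [1.5575 0.2177 0.1407] spin 0.4894
```

>>> {"op": "play_rows", "data": {
  "targets": [
    {"tx": 0.2,"ty": 0.02,"tz": 0,"spin": 0.15,"gripper": -1},
    {"tx": 0.4,"ty": 0.05,"tz": 0,"spin": 0.3,"gripper": -1},
    {"tx": 0.6,"ty": 0.08,"tz": 0,"spin": 0.4,"gripper": -1},
    {"tx": 0.8,"ty": 0.1,"tz": 0,"spin": 0.49,"gripper": -1},
    {"tx": 1.0,"ty": 0.14,"tz": 0,"spin": 0.49,"gripper": -1}
  ]
}}

```text
clock: 1.78
position: [438.4, 83.5, 345.0]
ee_rot: [0.767, -0.642, -0.0, 0.0]
contact_force: [1.2, 0.4, -0.1]
gripper_width: 84.8
```

```bash
python3 - <<'E'
from h import *
goto((495,-45,310),-80)
E
```

```text
pos [438.4  83.5 345. ] yaw -79.88 tilt [-0.02 -0.01] F [ 1.17  0.41 -0.15] w 84.8 t 1.775
  t [ 0.5456 -0.1326  0.1399] spin 0.0026
```

>>> {"op": "play_rows", "data": {
  "targets": [
    {"tx": 0.2,"ty": -0.05,"tz": 0,"spin": 0,"gripper": -1},
    {"tx": 0.4,"ty": -0.1,"tz": 0.05,"spin": 0,"gripper": -1},
    {"tx": 0.54,"ty": -0.13,"tz": 0.1,"spin": 0,"gripper": -1},
    {"tx": 0.54,"ty": -0.13,"tz": 0.14,"spin": 0,"gripper": -1},
    {"tx": 0.54,"ty": -0.13,"tz": 0.14,"spin": 0,"gripper": -1},
    {"tx": 0.54,"ty": -0.13,"tz": 0.14,"spin": 0,"gripper": -1}
  ]
}}

```text
clock: 2.52
position: [493.3, -42.6, 310.8]
ee_rot: [0.767, -0.642, 0.0, -0.0]
contact_force: [0.3, 0.5, 0.6]
gripper_width: 85.5
```

```bash
python3 - <<'E'
from h import *
d=get_image("wrist"); save(d["frame"],"wrist1.png"); np.savez("wrist1.npz",**{k:np.array(v) for k,v in d.items()})
goto((502.6,-320.5,37),-90)
E
```

```text
pos [493.2 -42.6 311. ] yaw -79.89 tilt [0.07 0.01] F [ 0.33  0.93 -0.13] w 85.3 t 2.575
  t [1.1007 0.1597 1.0958] spin 0.2247
```

View pics/wrist1.png

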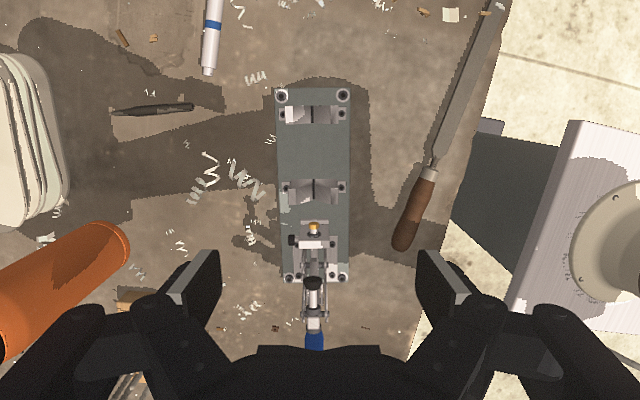

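The view shows the jig nearly vertical. The V-blocks are at (313,114) and (313,190), the brass nose at (313,228) and the handle at (313,340). Next is a pose fit from depth.

```bash
cat > fit.py <<'E'
from h import *
from scipy.optimize import least_squares, minimize
def fit(fn,th0=10.3,c0=(495,5)):
    d=dict(np.load(fn)) if isinstance(fn,str) else fn
    W=cloud(d); P=W.reshape(-1,3); P=P[np.isfinite(P[:,0])]
    P=P[(abs(P[:,0]-500)<150)&(P[:,1]>-110)&(P[:,1]<110)]
    def loc(p,Q):
        t=np.radians(p[2]);dx=Q[:,0]-p[0];dy=Q[:,1]-p[1]
        return np.c_[np.cos(t)*dx+np.sin(t)*dy,-np.sin(t)*dx+np.cos(t)*dy,Q[:,2]]
    # vees
    p=np.array([*c0,th0,0.])
    for it in range(6):
        L=loc(p,P); m=(abs(L[:,0])<18)&((abs(L[:,1]+52)<7)|(abs(L[:,1]-42)<7))&(L[:,2]>38)&(L[:,2]<66)
        Q=P[m]
        def res(q):
            L=loc([q[0],p[1],q[1]],Q); return L[:,2]-(42.32+abs(L[:,0])+q[2])
        r=least_squares(res,[p[0],p[2],p[3]],loss='soft_l1',f_scale=1.0)
        p[0],p[2],p[3]=r.x
        # block tops -> y
        L=loc(p,P); ys=[]
        for yc in(-52,42):
            k=(abs(L[:,1]-yc)<16)&(L[:,2]>52)&(L[:,2]<66)&(abs(L[:,0])<30)
            y=L[k,1]; ys.append((np.percentile(y,3)+np.percentile(y,97))/2-yc)
        t=np.radians(p[2]); s=np.mean(ys); p[0]-=np.sin(t)*s;p[1]+=np.cos(t)*s
    print('vee fit',p.round(2),'n',m.sum(),'rms',np.sqrt(np.mean(r.fun**2)).round(2),'ys',np.round(ys,2))
    L=loc(p,P);k=(abs(L[:,2]-12-p[3])<3)&(abs(L[:,0])<60)&(L[:,1]>-95)&(L[:,1]<60)
    print('plate x',np.percentile(L[k,0],[.5,99.5]).round(1),'ymin',np.percentile(L[k,1],.5).round(1))
    # upright stuff
    Pa=W.reshape(-1,3);Pa=Pa[np.isfinite(Pa[:,0])];L=loc(p,Pa)
    k=(abs(L[:,2]-60)<6)&(abs(L[:,0])<5)&(L[:,1]>55)&(L[:,1]<95); 
    if k.any(): print('nose y',np.percentile(L[k,1],[0,2,10,50]).round(1))
    return p
if __name__=="__main__":
    for f in["top0.npz","wrist1.npz"]: fit(f)
E
python3 fit.py
python3 - <<'E'
from h import *
# shaft from both
for f in["top0.npz","wrist1.npz"]:
    d=dict(np.load(f));W=cloud(d);P=W.reshape(-1,3)
    k=(abs(P[:,0]-502)<30)&(abs(P[:,1]+320)<90)&(P[:,2]>46);print(f,k.sum(),end=' ')
    Q=P[k]
    if len(Q)>20:
        a=np.polyfit(Q[:,1],Q[:,0],1);print('x=',a,'mid y',np.percentile(Q[:,1],[1,99]),'ztop',np.percentile(Q[:,2],90))
E
```

```text
top0.npz 432 x= [1.12618671e-02 5.07375596e+02] mid y [-394.89322731 -245.48917928] ztop 55.90899259981359
wrist1.npz 0 Traceback (most recent call last):
  File "fit.py", line 34, in <module>
    for f in["top0.npz","wrist1.npz"]: fit(f)
                                       ~~~^^^
  File "fit.py", line 23, in fit
    y=L[k,1]; ys.append((np.percentile(y,3)+np.percentile(y,97))/2-yc)
                         ~~~~~~~~~~~~~^^^^^
    return _quantile_unchecked(
        a, q, axis, out, overwrite_input, method, keepdims, weights)
    return _ureduce(a,
                    func=_quantile_ureduce_func,
    ...<5 lines>...
                    overwrite_input=overwrite_input,
                    method=method)
    r = func(a, **kwargs)
    result = _quantile(arr,
                       quantiles=q,
    ...<2 lines>...
                       out=out,
                       weights=wgt)
    slices_having_nans = np.isnan(arr[-1, ...])
                                  ~~~^^^^^^^^^
IndexError: index -1 is out of bounds for axis 0 with size 0
```

```bash
sed -i 's/c0=(495,5)/c0=(500,-45)/; s/P\[:,1\]>-110)&(P\[:,1\]<110)/P[:,1]>-160)\&(P[:,1]<60)/' fit.py; python3 fit.py
```

```text
vee fit [ 5.0023e+02 -4.8420e+01  1.0780e+01 -3.9000e-01] n 131 rms 2.59 ys [ 0.06 -0.08]
plate x [-47.5  47.7] ymin -83.3
nose y [76.5 76.5 77.  84. ]
vee fit [ 5.0177e+02 -4.7070e+01  1.1010e+01 -2.9000e-01] n 722 rms 1.23 ys [ 0.03 -0.03]
plate x [-47.6  47.8] ymin -83.0
nose y [76.5 76.8 77.  82.8]
```

>>> {"op": "play_rows", "data": {
  "targets": [
    {"tx": 0.2,"ty": 0.03,"tz": 0,"spin": 0.1,"gripper": -1},
    {"tx": 0.4,"ty": 0.06,"tz": 0.1,"spin": 0.23,"gripper": -1},
    {"tx": 0.6,"ty": 0.09,"tz": 0.25,"spin": 0.23,"gripper": -1},
    {"tx": 0.8,"ty": 0.12,"tz": 0.4,"spin": 0.23,"gripper": -1},
    {"tx": 0.96,"ty": 0.15,"tz": 0.5,"spin": 0.23,"gripper": -1},
    {"tx": 1.0,"ty": 0.16,"tz": 0.6,"spin": 0.23,"gripper": -1},
    {"tx": 1.0,"ty": 0.16,"tz": 0.6,"spin": 0.23,"gripper": -1},
    {"tx": 1.0,"ty": 0.16,"tz": 0.6,"spin": 0.23,"gripper": -1}
  ]
}}

```text
clock: 3.58
position: [498.1, -296.4, 161.9]
ee_rot: [-0.705, 0.709, -0.001, 0.0]
contact_force: [-0.3, -0.3, 1.1]
gripper_width: 85.4
```

```bash
python3 - <<'E'
from h import *
d=get_image("wrist"); save(d["frame"],"wrist2.png"); W=cloud(d);P=W.reshape(-1,3)
k=(abs(P[:,0]-502)<20)&(abs(P[:,1]+320)<90)&(P[:,2]>47)&(P[:,2]<60);Q=P[k]
a=np.polyfit(Q[:,1],Q[:,0],1);print(k.sum(),'slope',a[0],'x mid',np.polyval(a,-320),'y',np.percentile(Q[:,1],[.5,99.5]),'ztop',np.percentile(Q[:,2],95))
hsv=cv2.cvtColor(d["frame"],cv2.COLOR_RGB2HSV).reshape(-1,3)
b=k&(hsv[:,0]>95)&(hsv[:,0]<125)&(hsv[:,1]>120);print('blue',b.sum(),P[b].mean(0))
goto((502.6,-320.5,37),-90.5)
E
```

```text
5901 slope 0.003690262642873405 x mid 504.95725471318616 y [-395.60217255 -243.90441814] ztop 55.30393618343493
blue 197 [ 502.23515216 -319.22108755   53.56633362]
pos [ 498.2 -296.3  162.2] yaw -90.26 tilt [ 0.17 -0.07] F [ 0.04  0.3  -0.15] w 85.2 t 3.625
  t [ 0.0961 -0.0166  0.5009] spin 0.0054
```

View pics/wrist2.png

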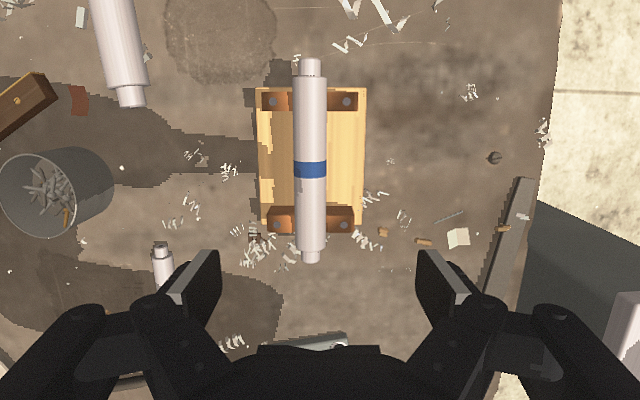

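The blue band is at (310,168) with the shaft level on the rest. The fingers straddle it symmetrically to within about 5 mm, which I'll correct.

>>> {"op": "play_rows", "data": {
  "targets": [
    {"tx": 0.06,"ty": -0.01,"tz": 0.1,"spin": 0.005,"gripper": -1},
    {"tx": 0.095,"ty": -0.019,"tz": 0.25,"spin": 0.005,"gripper": -1},
    {"tx": 0.095,"ty": -0.019,"tz": 0.38,"spin": 0.005,"gripper": -1},
    {"tx": 0.095,"ty": -0.019,"tz": 0.46,"spin": 0.005,"gripper": -1},
    {"tx": 0.095,"ty": -0.019,"tz": 0.5,"spin": 0.005,"gripper": -1},
    {"tx": 0.095,"ty": -0.019,"tz": 0.5,"spin": 0.005,"gripper": -1},
    {"tx": 0.095,"ty": -0.019,"tz": 0.5,"spin": 0.005,"gripper": -1},
    {"tx": 0.095,"ty": -0.019,"tz": 0.5,"spin": 0.005,"gripper": -1}
  ]
}}

```text
clock: 4.62
position: [502.2, -320.9, 36.5]
ee_rot: [-0.704, 0.711, -0.001, 0.0]
contact_force: [0.3, -0.5, 0.0]
gripper_width: 85.3
```

```bash
python3 - <<'E'
from h import *
goto((503,-320,37),-90.3)
d=get_image("wrist"); save(d["frame"],"wrist3.png")
E
```

```text
pos [ 502.2 -320.9   36.5] yaw -90.58 tilt [ 0.12 -0.04] F [ 0.32 -0.54  0.02] w 85.3 t 4.625
  t [-0.0035 -0.003  -0.0022] spin -0.0062
```

View pics/wrist3.png

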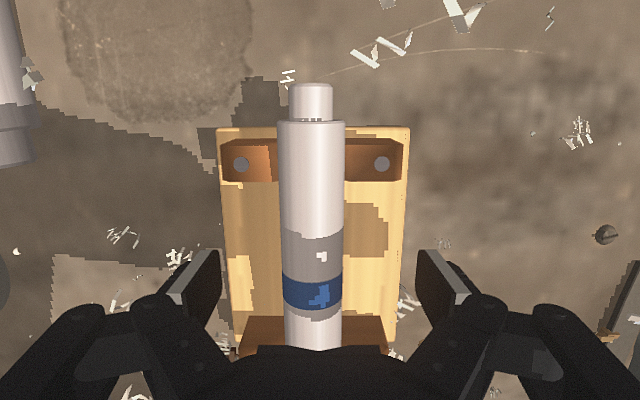

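Shaft centred at column 312, finger centre at column 319, so a 2.3 mm shift is needed before closing.

>>> {"op": "play_rows", "data": {
  "targets": [
    {"tx": -0.003,"ty": -0.01,"tz": -0.002,"spin": 0,"gripper": -1},
    {"tx": -0.003,"ty": -0.01,"tz": -0.002,"spin": 0,"gripper": 0},
    {"tx": -0.003,"ty": -0.01,"tz": -0.002,"spin": 0,"gripper": 0},
    {"tx": -0.003,"ty": -0.01,"tz": -0.002,"spin": 0,"gripper": 1},
    {"tx": -0.003,"ty": -0.01,"tz": -0.002,"spin": 0,"gripper": 1},
    {"tx": -0.003,"ty": -0.01,"tz": -0.002,"spin": 0,"gripper": 1},
    {"tx": -0.003,"ty": -0.01,"tz": -0.002,"spin": 0,"gripper": 1},
    {"tx": -0.003,"ty": -0.01,"tz": -0.002,"spin": 0,"gripper": 1}
  ]
}}

```text
clock: 5.68
position: [504.8, -320.1, 36.1]
ee_rot: [-0.704, 0.711, -0.001, 0.0]
contact_force: [3.3, -0.2, 0.0]
gripper_width: 23.1
```

```bash
python3 - <<'E'
from h import *
goto((503,-320,37),-90.3); print(read_state()['wrist_torque'])
E
```

```text
pos [ 504.8 -320.1   36.1] yaw -90.56 tilt [ 0.09 -0.03] F [ 3.32 -0.23  0.04] w 23.1 t 5.675
  t [-0.0003  0.0073 -0.0036] spin -0.0059
[ 0.10286201 -0.83666206  0.0697889 ]
```

>>> {"op": "play_rows", "data": {
  "targets": [
    {"tx": 0,"ty": 0.004,"tz": -0.01,"spin": 0,"gripper": 1},
    {"tx": 0,"ty": 0.004,"tz": -0.03,"spin": 0,"gripper": 1},
    {"tx": 0,"ty": 0.004,"tz": -0.06,"spin": 0,"gripper": 1},
    {"tx": 0,"ty": 0.004,"tz": -0.1,"spin": 0,"gripper": 1},
    {"tx": 0,"ty": 0.004,"tz": -0.15,"spin": 0,"gripper": 1},
    {"tx": 0,"ty": 0.004,"tz": -0.2,"spin": 0,"gripper": 1},
    {"tx": 0,"ty": 0.004,"tz": -0.3,"spin": 0,"gripper": 1},
    {"tx": 0,"ty": 0.004,"tz": -0.4,"spin": 0,"gripper": 1},
    {"tx": 0,"ty": 0.004,"tz": -0.4,"spin": 0,"gripper": 1},
    {"tx": 0,"ty": 0.004,"tz": -0.4,"spin": 0,"gripper": 1}
  ]
}}

```text
clock: 6.92
position: [502.3, -319.5, 135.1]
ee_rot: [-0.703, 0.711, 0.001, -0.0]
contact_force: [-0.0, 0.8, -6.9]
gripper_width: 23.1
```

```bash
python3 - <<'E'
from h import *
import math
t=math.radians(10.9); o=np.array([501.6,-47.2])
ey=np.array([-math.sin(t),math.cos(t)])
p=o+ey*-20; print(p)
goto((*p,150),-90+10.9-0.3); print(read_state()['wrist_torque'])
d=get_image("wrist"); save(d["frame"],"wrist4.png"); d=get_image("scene"); save(d["frame"][100:350,150:450],"scene4.png")
E
```

```text
[505.38190886 -66.83917425]
pos [ 502.3 -319.5  135.1] yaw -90.62 tilt [-0.08  0.07] F [-0.02  0.82 -6.89] w 23.1 t 6.925
  t [-1.0108 -0.0015 -0.0586] spin -0.2493
[0.01855914 0.07625946 0.00163689]
```

View pics/wrist4.png

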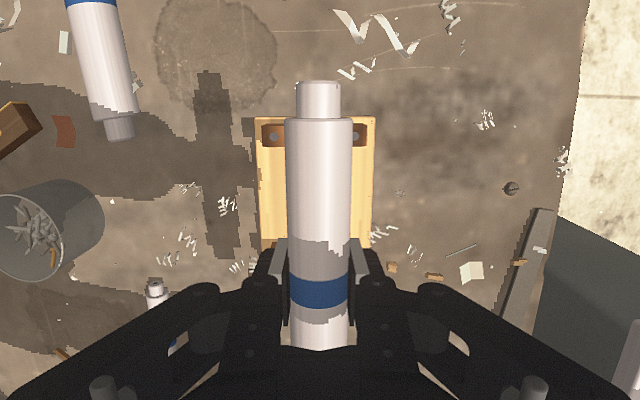

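View pics/scene4.png

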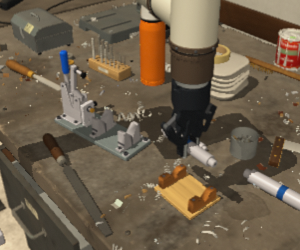

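Shaft held level at its blue band at (320,293), and the measured weight is plausible. Moving over the jig.

>>> {"op": "play_rows", "data": {
  "targets": [
    {"tx": -0.05,"ty": 0,"tz": -0.02,"spin": -0.02,"gripper": 1},
    {"tx": -0.15,"ty": 0,"tz": -0.04,"spin": -0.07,"gripper": 1},
    {"tx": -0.3,"ty": 0,"tz": -0.05,"spin": -0.12,"gripper": 1},
    {"tx": -0.45,"ty": 0,"tz": -0.05,"spin": -0.17,"gripper": 1},
    {"tx": -0.6,"ty": 0,"tz": -0.05,"spin": -0.22,"gripper": 1},
    {"tx": -0.75,"ty": 0,"tz": -0.05,"spin": -0.256,"gripper": 1},
    {"tx": -0.88,"ty": 0,"tz": -0.05,"spin": -0.256,"gripper": 1},
    {"tx": -0.96,"ty": 0,"tz": -0.05,"spin": -0.256,"gripper": 1},
    {"tx": -1.0,"ty": 0,"tz": -0.05,"spin": -0.256,"gripper": 1},
    {"tx": -1.0,"ty": 0,"tz": -0.05,"spin": -0.256,"gripper": 1},
    {"tx": -1.0,"ty": 0,"tz": -0.05,"spin": -0.256,"gripper": 1}
  ]
}}

```text
clock: 8.4
position: [505.5, -70.5, 148.3]
ee_rot: [0.771, -0.637, -0.0, 0.0]
contact_force: [0.1, -0.5, -5.5]
gripper_width: 23.4
```

```bash
python3 - <<'E'
from h import *
from fit import fit
import math
d=get_image("wrist"); save(d["frame"],"wrist5.png"); np.savez("wrist5.npz",**{k:np.array(v) for k,v in d.items()})
t=math.radians(10.9); o=np.array([501.6,-47.2])
ey=np.array([-math.sin(t),math.cos(t)])
p=o+ey*-20
goto((*p,110),-79.1)
E
```

```text
pos [505.5 -70.6 148.2] yaw -79.12 tilt [-0.02 -0.01] F [ 0.21  0.38 -5.26] w 23.5 t 8.45
  t [-0.0149 -0.0025  0.153 ] spin -0.0004
```

View pics/wrist5.png

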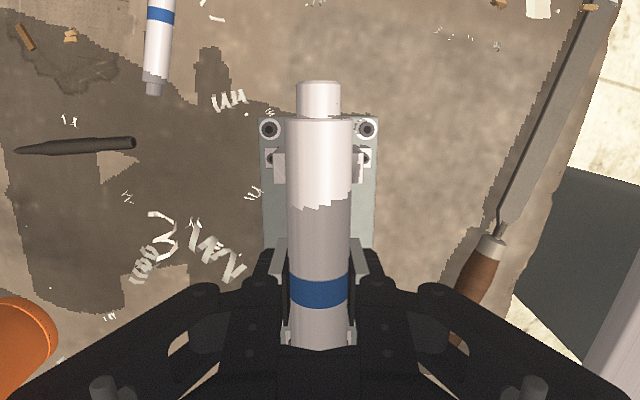

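Plate edges at 262–378 and block edges at 274–364 are both centred on the shaft at about column 319, and everything is parallel. Descending to just above the vees.

>>> {"op": "play_rows", "data": {
  "targets": [
    {"tx": -0.01,"ty": -0.002,"tz": 0.05,"spin": 0,"gripper": 1},
    {"tx": -0.015,"ty": -0.002,"tz": 0.15,"spin": 0,"gripper": 1},
    {"tx": -0.015,"ty": -0.002,"tz": 0.24,"spin": 0,"gripper": 1},
    {"tx": -0.015,"ty": -0.002,"tz": 0.3,"spin": 0,"gripper": 1},
    {"tx": -0.015,"ty": -0.002,"tz": 0.34,"spin": 0,"gripper": 1},
    {"tx": -0.015,"ty": -0.002,"tz": 0.355,"spin": 0,"gripper": 1},
    {"tx": -0.015,"ty": -0.002,"tz": 0.355,"spin": 0,"gripper": 1},
    {"tx": -0.015,"ty": -0.002,"tz": 0.355,"spin": 0,"gripper": 1}
  ]
}}

```text
clock: 9.45
position: [506.0, -66.1, 60.2]
ee_rot: [0.771, -0.636, 0.001, -0.001]
contact_force: [-0.2, -0.1, -6.1]
gripper_width: 23.2
```

```bash
python3 - <<'E'
from h import *
goto((505.4,-66.8,54),-79.1);print(read_state()['wrist_torque'])
E
```

```text
pos [506.  -66.1  60.2] yaw -79.06 tilt [0.09 0.01] F [-0.18 -0.08 -6.1 ] w 23.2 t 9.45
  t [0.0022 0.0028 0.025 ] spin 0.0009
[ 0.02054852 -0.01184119  0.03465081]
```

>>> {"op": "play_rows", "data": {
  "targets": [
    {"tx": 0,"ty": 0,"tz": 0.006,"spin": 0,"gripper": 1},
    {"tx": 0,"ty": 0,"tz": 0.012,"spin": 0,"gripper": 1},
    {"tx": 0,"ty": 0,"tz": 0.012,"spin": 0,"gripper": 1},
    {"tx": 0,"ty": 0,"tz": 0.012,"spin": 0,"gripper": 1}
  ]
}}

```text
clock: 9.95
position: [505.5, -66.2, 56.6]
ee_rot: [0.771, -0.637, 0.0, -0.0]
contact_force: [0.8, 0.9, -5.9]
gripper_width: 23.2
```

>>> {"op": "play_rows", "data": {
  "targets": [
    {"tx": 0,"ty": 0,"tz": 0.004,"spin": 0,"gripper": 1},
    {"tx": 0,"ty": 0,"tz": 0.004,"spin": 0,"gripper": 1},
    {"tx": 0,"ty": 0,"tz": 0.004,"spin": 0,"gripper": 1}
  ]
}}

```text
clock: 10.32
position: [505.4, -66.2, 55.5]
ee_rot: [0.771, -0.637, -0.0, 0.0]
contact_force: [0.8, -0.0, -5.2]
gripper_width: 23.2
```

>>> {"op": "play_rows", "data": {
  "targets": [
    {"tx": 0,"ty": 0,"tz": 0.003,"spin": 0,"gripper": 1},
    {"tx": 0,"ty": 0,"tz": 0.003,"spin": 0,"gripper": 1},
    {"tx": 0,"ty": 0,"tz": 0.003,"spin": 0,"gripper": 1}
  ]
}}

```text
clock: 10.7
position: [505.4, -66.2, 54.8]
ee_rot: [0.771, -0.637, -0.0, 0.0]
contact_force: [0.3, 1.0, -5.7]
gripper_width: 23.4
```

>>> {"op": "play_rows", "data": {
  "targets": [
    {"tx": 0,"ty": 0,"tz": 0.002,"spin": 0,"gripper": 1},
    {"tx": 0,"ty": 0,"tz": 0.002,"spin": 0,"gripper": 1},
    {"tx": 0,"ty": 0,"tz": 0.002,"spin": 0,"gripper": 1}
  ]
}}

```text
clock: 11.08
position: [505.4, -66.2, 54.3]
ee_rot: [0.771, -0.637, 0.0, -0.0]
contact_force: [0.1, 0.3, -5.8]
gripper_width: 23.3
```

>>> {"op": "play_rows", "data": {
  "targets": [
    {"tx": 0,"ty": 0,"tz": 0.002,"spin": 0,"gripper": 1},
    {"tx": 0,"ty": 0,"tz": 0.002,"spin": 0,"gripper": 1},
    {"tx": 0,"ty": 0,"tz": 0.002,"spin": 0,"gripper": 1}
  ]
}}

```text
clock: 11.45
position: [505.5, -66.2, 53.9]
ee_rot: [0.771, -0.637, 0.0, -0.0]
contact_force: [-0.1, 0.1, -3.7]
gripper_width: 23.0
```

>>> {"op": "play_rows", "data": {
  "targets": [
    {"tx": 0,"ty": 0,"tz": 0.002,"spin": 0,"gripper": 1},
    {"tx": 0,"ty": 0,"tz": 0.002,"spin": 0,"gripper": 1},
    {"tx": 0,"ty": 0,"tz": 0.002,"spin": 0,"gripper": 1}
  ]
}}

```text
clock: 11.82
position: [505.5, -66.2, 53.9]
ee_rot: [0.771, -0.636, 0.0, -0.0]
contact_force: [-3.5, 0.4, 4.0]
gripper_width: 23.5
```

>>> {"op": "play_rows", "data": {
  "targets": [
    {"tx": 0,"ty": 0,"tz": 0.002,"spin": 0,"gripper": 1},
    {"tx": 0,"ty": 0,"tz": 0.002,"spin": 0,"gripper": 1},
    {"tx": 0,"ty": 0,"tz": 0.002,"spin": 0,"gripper": 1}
  ]
}}

```text
clock: 12.2
position: [505.5, -66.2, 53.8]
ee_rot: [0.771, -0.636, 0.0, -0.0]
contact_force: [-3.6, 1.2, 7.6]
gripper_width: 23.0
```

Bedded, with about 13 N vertical at TCP z 53.9. I'll ease off slightly, then slide towards the stop.

>>> {"op": "play_rows", "data": {
  "targets": [
    {"tx": 0,"ty": 0.001,"tz": -0.002,"spin": 0,"gripper": 1},
    {"tx": 0,"ty": 0.001,"tz": -0.002,"spin": 0,"gripper": 1},
    {"tx": 0,"ty": 0.001,"tz": -0.002,"spin": 0,"gripper": 1}
  ]
}}

```text
clock: 12.58
position: [505.5, -66.2, 53.8]
ee_rot: [0.771, -0.636, 0.0, -0.0]
contact_force: [-3.5, 1.6, 5.3]
gripper_width: 23.2
```

>>> {"op": "play_rows", "data": {
  "targets": [
    {"tx": -0.004,"ty": 0,"tz": 0,"spin": 0,"gripper": 1},
    {"tx": -0.01,"ty": 0,"tz": 0,"spin": 0,"gripper": 1},
    {"tx": -0.016,"ty": 0,"tz": 0,"spin": 0,"gripper": 1},
    {"tx": -0.02,"ty": 0,"tz": 0,"spin": 0,"gripper": 1},
    {"tx": -0.02,"ty": 0,"tz": 0,"spin": 0,"gripper": 1},
    {"tx": -0.02,"ty": 0,"tz": 0,"spin": 0,"gripper": 1}
  ]
}}

```text
clock: 13.32
position: [504.5, -62.7, 53.5]
ee_rot: [0.771, -0.637, 0.001, 0.001]
contact_force: [-1.0, -7.7, 3.0]
gripper_width: 23.5
```

>>> {"op": "play_rows", "data": {
  "targets": [
    {"tx": 0,"ty": 0,"tz": -0.003,"spin": 0,"gripper": 1},
    {"tx": -0.004,"ty": 0,"tz": -0.003,"spin": 0,"gripper": 1},
    {"tx": -0.008,"ty": 0,"tz": -0.003,"spin": 0,"gripper": 1},
    {"tx": -0.008,"ty": 0,"tz": -0.003,"spin": 0,"gripper": 1},
    {"tx": -0.008,"ty": 0,"tz": -0.003,"spin": 0,"gripper": 1}
  ]
}}

```text
clock: 13.95
position: [503.8, -59.0, 53.7]
ee_rot: [0.771, -0.637, -0.0, -0.0]
contact_force: [0.4, -0.8, -4.5]
gripper_width: 23.4
```

```bash
python3 - <<'E'
from h import *
goto((505.4,-66.8,54),-79.1);print(read_state()['wrist_torque'])
E
```

```text
pos [503.8 -59.   53.7] yaw -79.07 tilt [-0.01  0.02] F [ 0.36 -0.77 -4.53] w 23.4 t 13.95
  t [ 0.0318 -0.0005 -0.0012] spin 0.0008
[-0.04837444 -0.08349834 -0.00575245]
```

>>> {"op": "play_rows", "data": {
  "targets": [
    {"tx": -0.004,"ty": 0,"tz": 0.001,"spin": 0,"gripper": 1},
    {"tx": -0.008,"ty": 0,"tz": 0.001,"spin": 0,"gripper": 1},
    {"tx": -0.008,"ty": 0,"tz": 0.001,"spin": 0,"gripper": 1}
  ]
}}

```text
clock: 14.32
position: [503.4, -57.1, 53.7]
ee_rot: [0.771, -0.636, -0.0, -0.0]
contact_force: [0.5, 0.7, -5.8]
gripper_width: 23.6
```

>>> {"op": "play_rows", "data": {
  "targets": [
    {"tx": -0.004,"ty": 0,"tz": 0,"spin": 0,"gripper": 1},
    {"tx": -0.004,"ty": 0,"tz": 0,"spin": 0,"gripper": 1},
    {"tx": -0.004,"ty": 0,"tz": 0,"spin": 0,"gripper": 1}
  ]
}}

```text
clock: 14.7
position: [503.2, -56.4, 53.7]
ee_rot: [0.771, -0.637, -0.0, 0.0]
contact_force: [-0.2, -0.2, -5.1]
gripper_width: 23.4
```

>>> {"op": "play_rows", "data": {
  "targets": [
    {"tx": -0.004,"ty": 0,"tz": 0,"spin": 0,"gripper": 1},
    {"tx": -0.004,"ty": 0,"tz": 0,"spin": 0,"gripper": 1},
    {"tx": -0.004,"ty": 0,"tz": 0,"spin": 0,"gripper": 1}
  ]
}}

```text
clock: 15.08
position: [503.0, -55.5, 53.8]
ee_rot: [0.771, -0.637, -0.0, 0.0]
contact_force: [0.2, -1.2, -6.0]
gripper_width: 23.2
```

>>> {"op": "play_rows", "data": {
  "targets": [
    {"tx": -0.003,"ty": 0,"tz": 0.001,"spin": 0,"gripper": 1},
    {"tx": -0.004,"ty": 0,"tz": 0.001,"spin": 0,"gripper": 1},
    {"tx": -0.004,"ty": 0,"tz": 0.001,"spin": 0,"gripper": 1}
  ]
}}

```text
clock: 15.45
position: [502.9, -54.6, 53.7]
ee_rot: [0.771, -0.637, 0.0, 0.0]
contact_force: [-0.1, -1.4, -3.9]
gripper_width: 23.2
```

>>> {"op": "play_rows", "data": {
  "targets": [
    {"tx": -0.003,"ty": 0,"tz": 0.001,"spin": 0,"gripper": 1},
    {"tx": -0.004,"ty": 0,"tz": 0.001,"spin": 0,"gripper": 1},
    {"tx": -0.004,"ty": 0,"tz": 0.001,"spin": 0,"gripper": 1}
  ]
}}

```text
clock: 15.82
position: [502.8, -53.8, 53.6]
ee_rot: [0.771, -0.637, 0.0, 0.0]
contact_force: [-0.2, -4.0, -0.2]
gripper_width: 23.5
```

>>> {"op": "play_rows", "data": {
  "targets": [
    {"tx": -0.003,"ty": 0,"tz": 0,"spin": 0,"gripper": 1},
    {"tx": -0.004,"ty": 0,"tz": 0,"spin": 0,"gripper": 1},
    {"tx": -0.004,"ty": 0,"tz": 0,"spin": 0,"gripper": 1}
  ]
}}

```text
clock: 16.2
position: [502.5, -52.8, 53.6]
ee_rot: [0.771, -0.637, 0.0, 0.0]
contact_force: [-0.3, -5.5, 0.4]
gripper_width: 23.2
```

>>> {"op": "play_rows", "data": {
  "targets": [
    {"tx": -0.003,"ty": 0,"tz": -0.001,"spin": 0,"gripper": 1},
    {"tx": -0.003,"ty": 0,"tz": -0.001,"spin": 0,"gripper": 1},
    {"tx": -0.003,"ty": 0,"tz": -0.001,"spin": 0,"gripper": 1}
  ]
}}

```text
clock: 16.58
position: [502.4, -51.7, 53.6]
ee_rot: [0.771, -0.636, -0.0, -0.0]
contact_force: [-1.0, -3.5, -0.5]
gripper_width: 22.9
```

>>> {"op": "play_rows", "data": {
  "targets": [
    {"tx": -0.003,"ty": 0,"tz": 0,"spin": 0,"gripper": 1},
    {"tx": -0.003,"ty": 0,"tz": 0,"spin": 0,"gripper": 1},
    {"tx": -0.003,"ty": 0,"tz": 0,"spin": 0,"gripper": 1}
  ]
}}

```text
clock: 16.95
position: [502.2, -51.0, 53.6]
ee_rot: [0.771, -0.637, -0.0, -0.0]
contact_force: [-1.2, -3.5, -0.3]
gripper_width: 23.2
```

>>> {"op": "play_rows", "data": {
  "targets": [
    {"tx": -0.003,"ty": 0,"tz": 0,"spin": 0,"gripper": 1},
    {"tx": -0.003,"ty": 0,"tz": 0,"spin": 0,"gripper": 1},
    {"tx": -0.003,"ty": 0,"tz": 0,"spin": 0,"gripper": 1}
  ]
}}

```text
clock: 17.32
position: [502.1, -50.3, 53.6]
ee_rot: [0.771, -0.637, -0.0, -0.0]
contact_force: [-0.6, -5.3, -1.2]
gripper_width: 23.2
```

>>> {"op": "play_rows", "data": {
  "targets": [
    {"tx": -0.002,"ty": 0,"tz": 0,"spin": 0,"gripper": 1},
    {"tx": -0.002,"ty": 0,"tz": 0,"spin": 0,"gripper": 1},
    {"tx": -0.002,"ty": 0,"tz": 0,"spin": 0,"gripper": 1}
  ]
}}

```text
clock: 17.7
position: [502.0, -49.8, 53.6]
ee_rot: [0.771, -0.637, -0.0, -0.0]
contact_force: [-0.5, -5.4, -0.1]
gripper_width: 23.5
```

>>> {"op": "play_rows", "data": {
  "targets": [
    {"tx": -0.002,"ty": 0,"tz": 0,"spin": 0,"gripper": 1},
    {"tx": -0.002,"ty": 0,"tz": 0,"spin": 0,"gripper": 1},
    {"tx": -0.002,"ty": 0,"tz": 0,"spin": 0,"gripper": 1}
  ]
}}

```text
clock: 18.08
position: [501.9, -49.3, 53.6]
ee_rot: [0.771, -0.637, 0.0, -0.0]
contact_force: [-0.4, -4.3, -0.3]
gripper_width: 23.5
```

>>> {"op": "play_rows", "data": {
  "targets": [
    {"tx": -0.002,"ty": 0,"tz": 0,"spin": 0,"gripper": 1},
    {"tx": -0.002,"ty": 0,"tz": 0,"spin": 0,"gripper": 1},
    {"tx": -0.002,"ty": 0,"tz": 0,"spin": 0,"gripper": 1}
  ]
}}

```text
clock: 18.45
position: [501.8, -48.8, 53.6]
ee_rot: [0.771, -0.637, -0.0, -0.0]
contact_force: [-0.7, -5.2, -0.2]
gripper_width: 23.3
```

>>> {"op": "play_rows", "data": {
  "targets": [
    {"tx": -0.002,"ty": 0,"tz": 0,"spin": 0,"gripper": 1},
    {"tx": -0.002,"ty": 0,"tz": 0,"spin": 0,"gripper": 1},
    {"tx": -0.002,"ty": 0,"tz": 0,"spin": 0,"gripper": 1}
  ]
}}

```text
clock: 18.82
position: [501.7, -48.3, 53.6]
ee_rot: [0.771, -0.637, 0.0, 0.0]
contact_force: [-0.0, -5.6, -0.8]
gripper_width: 23.5
```

>>> {"op": "play_rows", "data": {
  "targets": [
    {"tx": -0.002,"ty": 0,"tz": 0,"spin": 0,"gripper": 1},
    {"tx": -0.002,"ty": 0,"tz": 0,"spin": 0,"gripper": 1},
    {"tx": -0.002,"ty": 0,"tz": 0,"spin": 0,"gripper": 1}
  ]
}}

```text
clock: 19.2
position: [501.7, -48.2, 53.6]
ee_rot: [0.771, -0.636, 0.0, 0.0]
contact_force: [-0.1, -6.7, -0.9]
gripper_width: 23.3
```

>>> {"op": "play_rows", "data": {
  "targets": [
    {"tx": -0.002,"ty": 0,"tz": 0,"spin": 0,"gripper": 1},
    {"tx": -0.002,"ty": 0,"tz": 0,"spin": 0,"gripper": 1},
    {"tx": -0.002,"ty": 0,"tz": 0,"spin": 0,"gripper": 1}
  ]
}}

```text
clock: 19.58
position: [501.6, -48.1, 53.6]
ee_rot: [0.771, -0.636, 0.0, 0.0]
contact_force: [0.2, -8.9, -1.7]
gripper_width: 23.2
```

>>> {"op": "play_rows", "data": {
  "targets": [
    {"tx": -0.002,"ty": 0,"tz": 0,"spin": 0,"gripper": 1},
    {"tx": -0.002,"ty": 0,"tz": 0,"spin": 0,"gripper": 1},
    {"tx": -0.002,"ty": 0,"tz": 0,"spin": 0,"gripper": 1}
  ]
}}

```text
clock: 19.95
position: [501.7, -48.0, 53.6]
ee_rot: [0.771, -0.636, 0.0, 0.0]
contact_force: [1.3, -10.9, -2.0]
gripper_width: 23.3
```

>>> {"op": "play_rows", "data": {
  "targets": [
    {"tx": -0.002,"ty": 0,"tz": 0,"spin": 0,"gripper": 1},
    {"tx": -0.002,"ty": 0,"tz": 0,"spin": 0,"gripper": 1},
    {"tx": -0.002,"ty": 0,"tz": 0,"spin": 0,"gripper": 1},
    {"tx": -0.002,"ty": 0,"tz": 0,"spin": 0,"gripper": 1}
  ]
}}

```text
clock: 20.45
position: [501.6, -47.9, 53.6]
ee_rot: [0.771, -0.636, 0.001, 0.001]
contact_force: [2.1, -14.5, -2.4]
gripper_width: 23.6
```

>>> {"op": "play_rows", "data": {
  "targets": [
    {"tx": -0.001,"ty": 0,"tz": 0,"spin": 0,"gripper": 1},
    {"tx": -0.001,"ty": 0,"tz": 0,"spin": 0,"gripper": 1},
    {"tx": -0.001,"ty": 0,"tz": 0,"spin": 0,"gripper": 1},
    {"tx": -0.001,"ty": 0,"tz": 0,"spin": 0,"gripper": 1}
  ]
}}

```text
clock: 20.95
position: [501.6, -47.9, 53.6]
ee_rot: [0.771, -0.636, 0.001, 0.001]
contact_force: [1.7, -14.7, -2.4]
gripper_width: 23.3
```

Held at about 14.5 N (including rubbing) for 1 s. Releasing.

>>> {"op": "play_rows", "data": {
  "targets": [
    {"tx": 0,"ty": 0,"tz": 0,"spin": 0,"gripper": 0.2},
    {"tx": 0,"ty": 0,"tz": 0,"spin": 0,"gripper": 0},
    {"tx": 0,"ty": 0,"tz": 0,"spin": 0,"gripper": -0.5},
    {"tx": 0,"ty": 0,"tz": 0,"spin": 0,"gripper": -0.5},
    {"tx": 0,"ty": 0,"tz": 0,"spin": 0,"gripper": -0.5}
  ]
}}

```text
clock: 21.58
position: [501.4, -45.9, 53.6]
ee_rot: [0.771, -0.636, 0.0, -0.0]
contact_force: [0.0, -0.0, 0.3]
gripper_width: 64.1
```

```bash
python3 - <<'E'
from h import *
goto((503,-55,300),-79.1)
E
```

```text
pos [501.4 -45.9  53.6] yaw -79.05 tilt [0.01 0.01] F [ 0.04 -0.01  0.28] w 64.1 t 21.575
  t [ 3.690e-02  2.000e-04 -9.856e-01] spin 0.0011
```

>>> {"op": "play_rows", "data": {
  "targets": [
    {"tx": 0,"ty": 0,"tz": -0.04,"spin": 0,"gripper": -0.5},
    {"tx": 0.01,"ty": 0,"tz": -0.15,"spin": 0,"gripper": -0.5},
    {"tx": 0.02,"ty": 0,"tz": -0.35,"spin": 0,"gripper": -0.5},
    {"tx": 0.03,"ty": 0,"tz": -0.55,"spin": 0,"gripper": -0.5},
    {"tx": 0.04,"ty": 0,"tz": -0.75,"spin": 0,"gripper": -0.5},
    {"tx": 0.04,"ty": 0,"tz": -0.9,"spin": 0,"gripper": -0.5},
    {"tx": 0.04,"ty": 0,"tz": -1.0,"spin": 0,"gripper": -0.5},
    {"tx": 0.04,"ty": 0,"tz": -1.0,"spin": 0,"gripper": -0.5}
  ]
}}

```text
clock: 22.58
position: [503.9, -55.9, 306.3]
ee_rot: [0.771, -0.637, 0.002, -0.002]
contact_force: [-1.1, -0.1, -0.8]
gripper_width: 64.2
```

```bash
python3 - <<'E'
from h import *
for n in["scene","wrist"]:
    d=get_image(n); save(d["frame"],n+"6.png"); np.savez(n+"6.npz",**{k:np.array(v) for k,v in d.items()})
import math
t=math.radians(10.9); o=np.array([501.6,-47.2]); ey=np.array([-math.sin(t),math.cos(t)])
c,s=math.cos(t),math.sin(t)
# handle grip from blue pixels in scene/top, jig frame
d2=get_image("top"); np.savez("top6.npz",**{k:np.array(v) for k,v in d2.items()})
for f in["scene6.npz","top6.npz","top0.npz","wrist6.npz","scene0.npz"]:
    d=dict(np.load(f));W=cloud(d).reshape(-1,3);h=cv2.cvtColor(d["frame"],cv2.COLOR_RGB2HSV).reshape(-1,3)
    dx=W[:,0]-o[0];dy=W[:,1]-o[1];L=np.c_[c*dx+s*dy,-s*dx+c*dy,W[:,2]]
    b=(h[:,0]>100)&(h[:,0]<125)&(h[:,1]>140)&(L[:,1]>130)&(L[:,1]<260)&(abs(L[:,0])<40)&(L[:,2]>90)
    if b.sum()>3: print(f,b.sum(),'med',np.median(L[b],0).round(1),'lo',np.percentile(L[b],3,axis=0).round(1),'hi',np.percentile(L[b],97,axis=0).round(1))
print('grip world start ~',o+ey*172)
goto((0,0,0))
E
```

```text
scene6.npz 147 med [ -4.7 164.  178.8] lo [ -8.8 159.4 145.5] hi [  2.9 174.5 207. ]
top0.npz 55 med [ -3.8 167.8 204.3] lo [-10.  160.9 169.1] hi [  3.8 176.3 208.3]
scene0.npz 145 med [ -5.2 164.3 177.8] lo [ -8.9 159.4 146.2] hi [  2.9 174.1 206.3]
grip world start ~ [469.07558381 121.69689858]
pos [502.4 -56.  302.5] yaw -79.08 tilt [-0.12  0.01] F [-0.24 -0.33 -0.55] w 64.1 t 22.725
  t [-0.5997  1.9284  1.2143] spin None
```

View pics/wrist6.png

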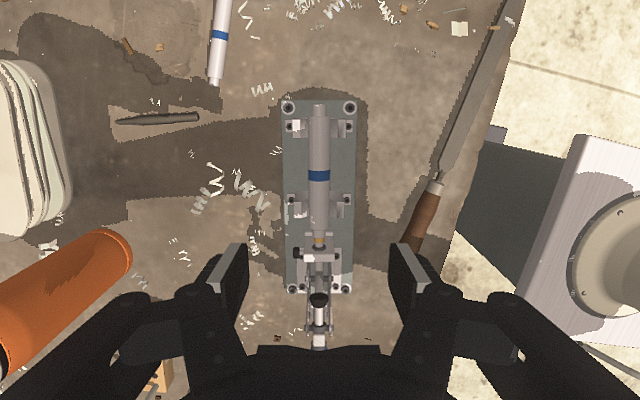

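View pics/scene6.png

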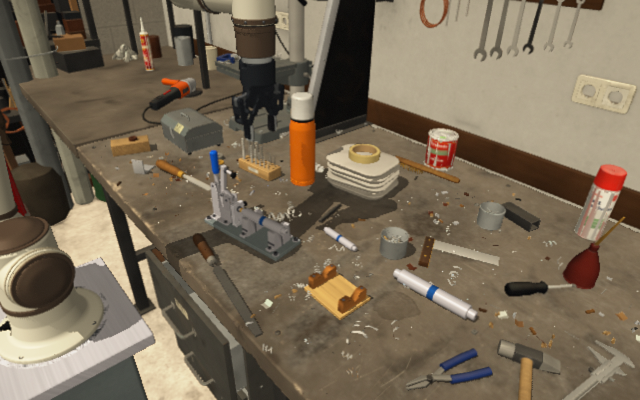

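The picture shows the shaft lying in both vees with its end on the nose at (318,240), and the handle upright. Plan: push the handle over with closed fingertips from its V-block side, above the clamp arm, then press it down from above. Computing waypoints.

```bash
cat >> h.py <<'E'
import math
T=math.radians(10.9); O=np.array([501.6,-47.2]); EX=np.array([math.cos(T),math.sin(T)]); EY=np.array([-math.sin(T),math.cos(T)])
def tojig(p): d=np.array(p[:2])-O; return np.array([d@EX,d@EY,p[2]])
def w(x,y,z): q=O+EX*x+EY*y; return (q[0],q[1],z)
E
python3 - <<'E'
from h import *
st=read_state(); print(tojig(st['position']))
goto(w(-1,137,206),-79.1)
d=dict(np.load("scene6.npz"));W=cloud(d).reshape(-1,3);L=np.array([tojig(p) for p in W[np.isfinite(W[:,0])]])
k=(abs(L[:,0])<25)&(L[:,1]>95)&(L[:,1]<158)&(L[:,2]>100)
print('arm top',np.percentile(L[k,2],[95,99,100]),L[k][:,1].max())
for y in(105,120,135,150):
  kk=k&(abs(L[:,1]-y)<8); print(y,L[kk,2].max() if kk.any() else None)
E
```

```text
[ -0.88013857  -8.74156641 302.5274679 ]
pos [502.4 -56.  302.5] yaw -79.08 tilt [-0.12  0.01] F [-0.24 -0.33 -0.55] w 64.1 t 22.725
  t [-5.828e-01 -5.000e-04  3.864e-01] spin 0.0004
arm top [550.15228133 551.96575775 552.46570119] 157.9260123054115
105 550.0046345956919
120 552.0460128055428
135 552.3748509713298
150 551.2353029338302
```

```bash
python3 - <<'E'
from h import *
for f in("scene0.npz","top0.npz"):
  d=dict(np.load(f));W=cloud(d).reshape(-1,3);W=W[np.isfinite(W[:,0])&(W[:,2]<250)];L=np.array([tojig(p) for p in W])
  for y in(95,105,115,125,135,145,155,165,175):
    kk=(abs(L[:,0])<30)&(L[:,2]>60)&(abs(L[:,1]-y)<5); print(f,y,kk.sum(),L[kk,2].max().round(0) if kk.any() else None)
E
```

```text
scene0.npz 95 118 169.0
scene0.npz 105 17 167.0
scene0.npz 115 96 167.0
scene0.npz 125 85 173.0
scene0.npz 135 129 176.0
scene0.npz 145 69 176.0
scene0.npz 155 52 202.0
scene0.npz 165 254 208.0
scene0.npz 175 84 207.0
top0.npz 95 85 170.0
top0.npz 105 44 170.0
top0.npz 115 36 167.0
top0.npz 125 37 175.0
top0.npz 135 27 179.0
top0.npz 145 28 176.0
top0.npz 155 25 162.0
top0.npz 165 110 210.0
top0.npz 175 47 209.0
```

>>> {"op": "play_rows", "data": {
  "targets": [
    {"tx": -0.1,"ty": 0,"tz": 0,"spin": 0,"gripper": 1},
    {"tx": -0.25,"ty": 0,"tz": 0,"spin": 0,"gripper": 1},
    {"tx": -0.4,"ty": 0,"tz": 0,"spin": 0,"gripper": 1},
    {"tx": -0.53,"ty": 0,"tz": 0,"spin": 0,"gripper": 1},
    {"tx": -0.58,"ty": 0,"tz": 0.05,"spin": 0,"gripper": 1},
    {"tx": -0.58,"ty": 0,"tz": 0.15,"spin": 0,"gripper": 1},
    {"tx": -0.58,"ty": 0,"tz": 0.25,"spin": 0,"gripper": 1},
    {"tx": -0.58,"ty": 0,"tz": 0.25,"spin": 0,"gripper": 1}
  ]
}}

```text
clock: 23.72
position: [474.0, 85.3, 238.0]
ee_rot: [0.771, -0.637, -0.002, 0.003]
contact_force: [-0.5, -0.3, -0.6]
gripper_width: -0.2
```

```bash
python3 - <<'E'
from h import *
st=read_state(); print(tojig(st['position']))
goto(w(-1,137,206),-79.1)
d=get_image("wrist"); save(d["frame"],"wrist7.png")
d=get_image("scene"); save(cv2.resize(d["frame"][110:270,150:350],None,fx=3.5,fy=3.5),"scene7.png")
E
```

```text
[ -2.06326809 135.32208457 237.99575383]
pos [474.   85.3 238. ] yaw -79.11 tilt [-0.38 -0.18] F [-0.48 -0.25 -0.59] w -0.2 t 23.725
  t [-0.0069 -0.0052  0.1279] spin -0.0003
```

View pics/scene7.png

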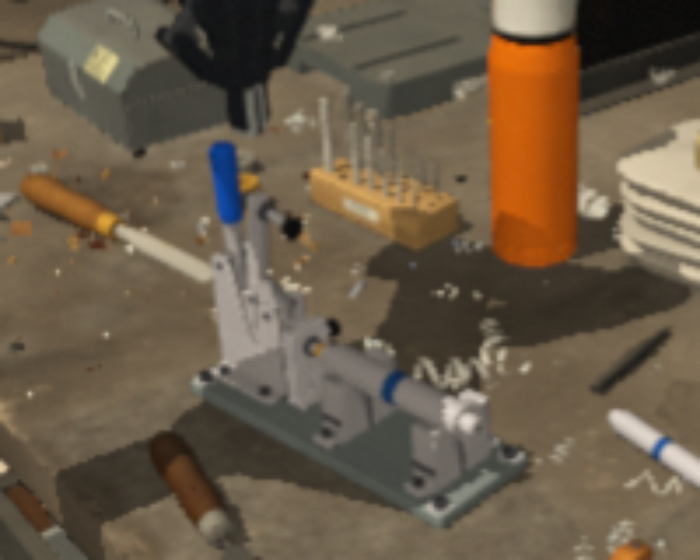

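View pics/wrist7.png

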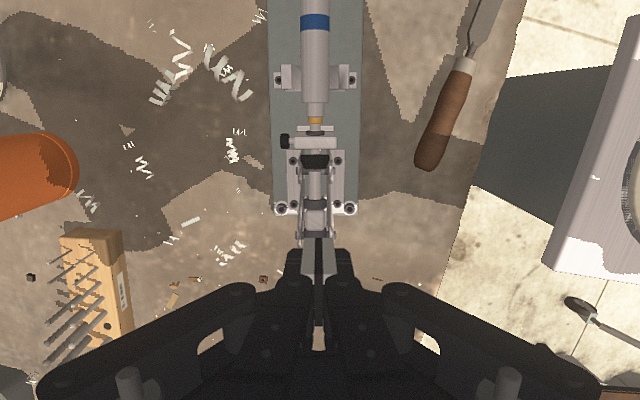

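Fingers closed and behind the handle (V-block side); the brass nose at (315,119) is touching the shaft end. Descending and starting the push.

>>> {"op": "play_rows", "data": {
  "targets": [
    {"tx": -0.007,"ty": -0.005,"tz": 0.08,"spin": 0,"gripper": 1},
    {"tx": -0.007,"ty": -0.005,"tz": 0.128,"spin": 0,"gripper": 1},
    {"tx": -0.007,"ty": -0.005,"tz": 0.128,"spin": 0,"gripper": 1},
    {"tx": -0.04,"ty": -0.005,"tz": 0.128,"spin": 0,"gripper": 1},
    {"tx": -0.07,"ty": -0.005,"tz": 0.129,"spin": 0,"gripper": 1},
    {"tx": -0.1,"ty": -0.005,"tz": 0.132,"spin": 0,"gripper": 1},
    {"tx": -0.13,"ty": -0.005,"tz": 0.136,"spin": 0,"gripper": 1},
    {"tx": -0.159,"ty": -0.005,"tz": 0.14,"spin": 0,"gripper": 1},
    {"tx": -0.159,"ty": -0.005,"tz": 0.14,"spin": 0,"gripper": 1}
  ]
}}

```text
clock: 24.95
position: [469.1, 126.3, 205.8]
ee_rot: [0.772, -0.636, -0.0, 0.0]
contact_force: [0.5, -0.8, 0.7]
gripper_width: 0.4
```

```bash
python3 - <<'E'
from h import *
st=read_state(); print(tojig(st['position']))
goto(w(-1,198,195),-79.1)
d=get_image("scene"); save(cv2.resize(d["frame"][110:270,150:350],None,fx=3.5,fy=3.5),"scene8.png")
E
```

```text
[  0.92523703 176.49040414 205.79840104]
pos [469.1 126.3 205.8] yaw -79.02 tilt [-0.03  0.  ] F [ 0.47 -0.78  0.74] w 0.4 t 24.95
  t [-0.086   0.0076  0.0432] spin 0.0018
```

View pics/scene8.png

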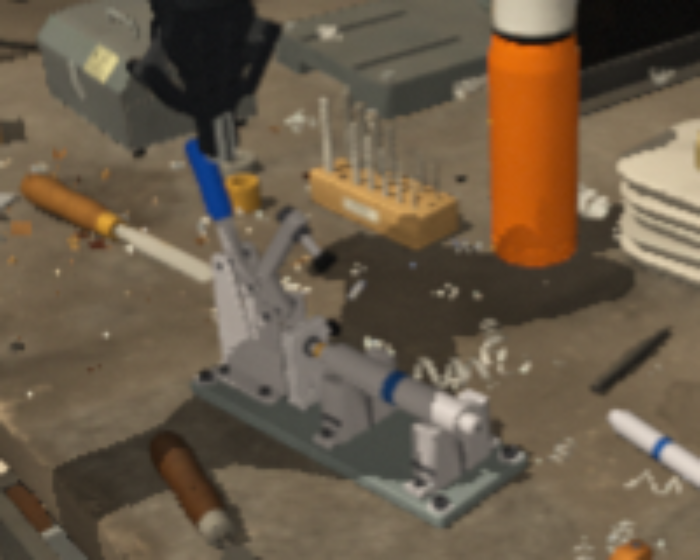

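The handle is leaning and the clamp arm is swinging down. Continuing.

>>> {"op": "play_rows", "data": {
  "targets": [
    {"tx": -0.03,"ty": 0.003,"tz": 0.02,"spin": 0,"gripper": 1},
    {"tx": -0.06,"ty": 0.005,"tz": 0.036,"spin": 0,"gripper": 1},
    {"tx": -0.09,"ty": 0.005,"tz": 0.05,"spin": 0,"gripper": 1},
    {"tx": -0.115,"ty": 0.005,"tz": 0.068,"spin": 0,"gripper": 1},
    {"tx": -0.14,"ty": 0.005,"tz": 0.088,"spin": 0,"gripper": 1},
    {"tx": -0.16,"ty": 0.005,"tz": 0.106,"spin": 0,"gripper": 1},
    {"tx": -0.18,"ty": 0.005,"tz": 0.13,"spin": 0,"gripper": 1},
    {"tx": -0.2,"ty": 0.005,"tz": 0.155,"spin": 0,"gripper": 1},
    {"tx": -0.21,"ty": 0.005,"tz": 0.17,"spin": 0,"gripper": 1},
    {"tx": -0.21,"ty": 0.005,"tz": 0.17,"spin": 0,"gripper": 1}
  ]
}}

```text
clock: 26.25
position: [458.0, 177.0, 163.2]
ee_rot: [0.771, -0.636, -0.0, 0.0]
contact_force: [0.3, 0.1, -0.1]
gripper_width: 0.2
```

```bash
python3 - <<'E'
from h import *
st=read_state(); print(tojig(st['position']))
goto(w(0,231,160),-79.1)
d=get_image("scene"); save(cv2.resize(d["frame"][110:270,150:350],None,fx=3.5,fy=3.5),"scene9.png")
E
```

```text
[ -0.38716229 228.4098545  163.19081034]
pos [458.  177.  163.2] yaw -79.06 tilt [-0.04 -0.03] F [ 0.35  0.08 -0.08] w 0.2 t 26.25
  t [-0.0104 -0.0016  0.0128] spin 0.0009
```

View pics/scene9.png

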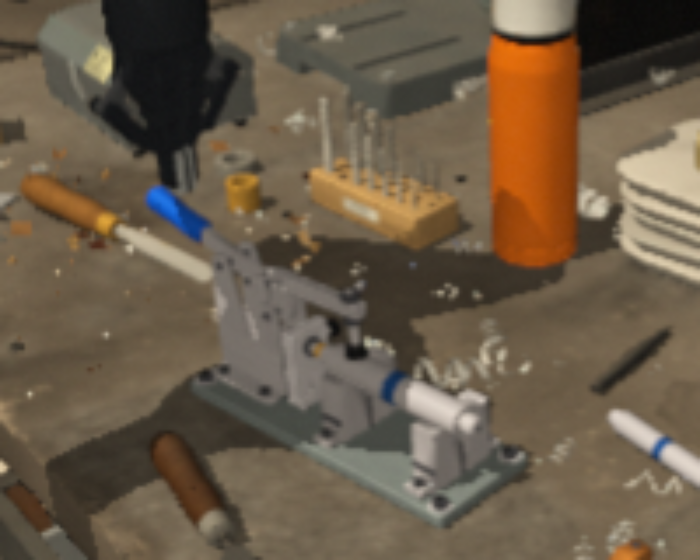

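The pad is just above the shaft and the handle leans at about 1.15 rad. Pressing down from above.

>>> {"op": "play_rows", "data": {
  "targets": [
    {"tx": -0.012,"ty": 0,"tz": 0.02,"spin": 0,"gripper": 1},
    {"tx": -0.02,"ty": 0,"tz": 0.04,"spin": 0,"gripper": 1},
    {"tx": -0.024,"ty": 0,"tz": 0.06,"spin": 0,"gripper": 1},
    {"tx": -0.027,"ty": 0,"tz": 0.08,"spin": 0,"gripper": 1},
    {"tx": -0.03,"ty": 0,"tz": 0.1,"spin": 0,"gripper": 1},
    {"tx": -0.03,"ty": 0,"tz": 0.115,"spin": 0,"gripper": 1},
    {"tx": -0.03,"ty": 0,"tz": 0.115,"spin": 0,"gripper": 1},
    {"tx": -0.03,"ty": 0,"tz": 0.115,"spin": 0,"gripper": 1}
  ]
}}

```text
clock: 27.3
position: [456.5, 183.9, 134.5]
ee_rot: [0.771, -0.637, -0.0, 0.001]
contact_force: [-0.3, 0.2, 0.8]
gripper_width: 0.0
```

```bash
python3 - <<'E'
from h import *
st=read_state(); print(tojig(st['position']))
goto(w(0,237,128),-79.1)
d=get_image("scene"); save(cv2.resize(d["frame"][110:270,150:350],None,fx=3.5,fy=3.5),"scene10.png")
E
```

```text
[ -0.53473872 235.48448121 134.49400996]
pos [456.5 183.9 134.5] yaw -79.08 tilt [-0.04 -0.04] F [-0.28  0.22  0.84] w 0.0 t 27.3
  t [-0.0061 -0.0022  0.026 ] spin 0.0004
```

View pics/scene10.png

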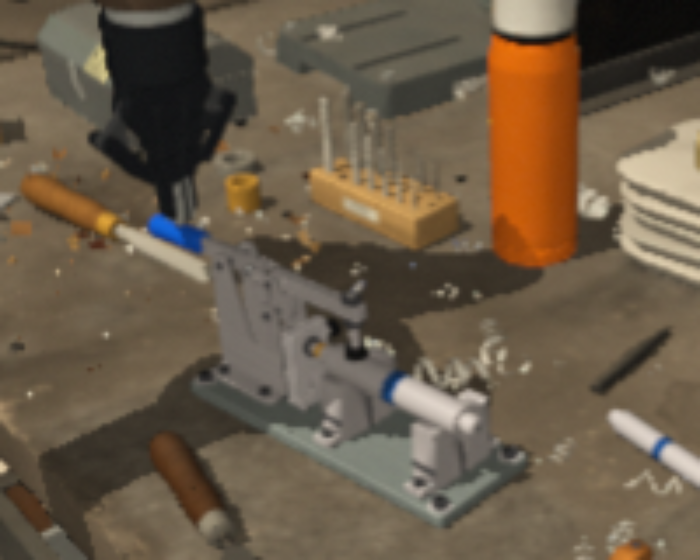

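>>> {"op": "play_rows", "data": {
  "targets": [
    {"tx": 0,"ty": 0,"tz": 0.008,"spin": 0,"gripper": 1},
    {"tx": 0,"ty": 0,"tz": 0.016,"spin": 0,"gripper": 1},
    {"tx": 0,"ty": 0,"tz": 0.02,"spin": 0,"gripper": 1},
    {"tx": 0,"ty": 0,"tz": 0.02,"spin": 0,"gripper": 1},
    {"tx": 0,"ty": 0,"tz": 0.02,"spin": 0,"gripper": 1}
  ]
}}

```text
clock: 27.98
position: [456.9, 184.4, 130.6]
ee_rot: [0.771, -0.636, 0.0, -0.0]
contact_force: [-1.4, -0.2, 5.0]
gripper_width: 0.1
```

>>> {"op": "play_rows", "data": {
  "targets": [
    {"tx": 0,"ty": 0,"tz": 0.006,"spin": 0,"gripper": 1},
    {"tx": 0,"ty": 0,"tz": 0.008,"spin": 0,"gripper": 1},
    {"tx": 0,"ty": 0,"tz": 0.008,"spin": 0,"gripper": 1}
  ]
}}

```text
clock: 28.35
position: [456.9, 184.5, 129.6]
ee_rot: [0.772, -0.636, 0.0, -0.0]
contact_force: [-3.9, -1.3, 12.5]
gripper_width: -0.3
```

>>> {"op": "play_rows", "data": {
  "targets": [
    {"tx": 0,"ty": 0,"tz": 0.005,"spin": 0,"gripper": 1},
    {"tx": 0,"ty": 0,"tz": 0.005,"spin": 0,"gripper": 1},
    {"tx": 0,"ty": 0,"tz": 0.005,"spin": 0,"gripper": 1}
  ]
}}

```text
clock: 28.72
position: [457.0, 184.5, 129.0]
ee_rot: [0.772, -0.636, 0.0, -0.0]
contact_force: [-5.7, -1.0, 16.1]
gripper_width: -0.3
```

>>> {"op": "play_rows", "data": {
  "targets": [
    {"tx": 0,"ty": 0,"tz": -0.03,"spin": 0,"gripper": 1},
    {"tx": 0,"ty": 0,"tz": -0.1,"spin": 0,"gripper": 1},
    {"tx": 0,"ty": 0,"tz": -0.25,"spin": 0,"gripper": 1},
    {"tx": 0.1,"ty": 0,"tz": -0.45,"spin": 0,"gripper": 1},
    {"tx": 0.25,"ty": 0,"tz": -0.65,"spin": 0,"gripper": 1},
    {"tx": 0.4,"ty": 0,"tz": -0.75,"spin": 0,"gripper": 1},
    {"tx": 0.6,"ty": 0,"tz": -0.75,"spin": 0,"gripper": 1},
    {"tx": 0.8,"ty": 0,"tz": -0.75,"spin": 0,"gripper": 1},
    {"tx": 1.0,"ty": 0,"tz": -0.75,"spin": 0,"gripper": 1},
    {"tx": 1.0,"ty": 0,"tz": -0.75,"spin": 0,"gripper": 1},
    {"tx": 1.0,"ty": 0,"tz": -0.75,"spin": 0,"gripper": 1}
  ]
}}

```text
clock: 30.1
position: [504.0, -61.1, 313.7]
ee_rot: [0.771, -0.637, -0.0, 0.0]
contact_force: [0.3, -0.8, 0.3]
gripper_width: -0.3
```

```bash
python3 - <<'E'
from h import *
st=read_state(); print(tojig(st['position']),st['contact_force'],st['clock'])
d=get_image("scene"); save(cv2.resize(d["frame"][110:270,150:350],None,fx=3.5,fy=3.5),"scene11.png")
dw=get_image("wrist"); save(dw["frame"],"wrist11.png")
W=cloud(d).reshape(-1,3);h=cv2.cvtColor(d["frame"],cv2.COLOR_RGB2HSV).reshape(-1,3)
L=np.array([tojig(p) for p in W])
b=(h[:,0]>100)&(h[:,0]<125)&(h[:,1]>140)&(L[:,1]>130)&(L[:,1]<290)&(abs(L[:,0])<40)&(L[:,2]>80)
Q=L[b];print(len(Q),Q.min(0),Q.max(0),np.median(Q,0),'slope dz/dy',np.polyfit(Q[:,1],Q[:,2],1)[0])
from fit import fit
W=cloud(dw);h=cv2.cvtColor(dw["frame"],cv2.COLOR_RGB2HSV).reshape(-1,3);P=W.reshape(-1,3);L=np.array([tojig(p) for p in P])
k=(abs(L[:,0])<10)&(L[:,1]>-76)&(L[:,1]<25)&(L[:,2]>64)&(L[:,2]<80)
if k.sum()>20:
  a=np.polyfit(L[k,1],L[k,0],1);print('shaft top',k.sum(),'x at0',a[1],'slope',a[0],'z95',np.percentile(L[k,2],90),'ymin',L[k,1].min())
E
```

```text
[-2.54137616e-01 -1.40806495e+01  3.13674434e+02] [ 0.25225231 -0.83176998  0.26621004] 30.1
97 [-10.33426711 206.79256704 100.24060343] [  4.82348777 266.84809017 118.56268489] [ -5.70923665 235.51169856 113.12144749] slope dz/dy -0.032946909867781655
shaft top 1518 x at0 -0.16543466755326192 slope -0.007973219976999797 z95 72.7052254743182 ymin -75.18517597329523
```

View pics/scene11.png

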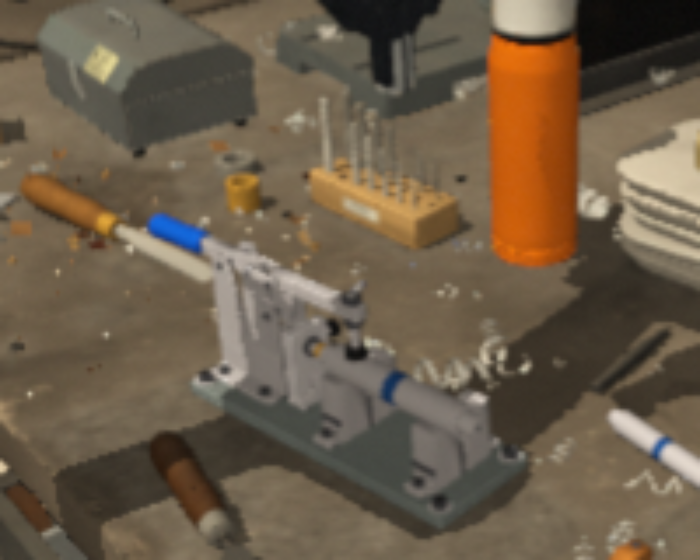

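View pics/wrist11.png

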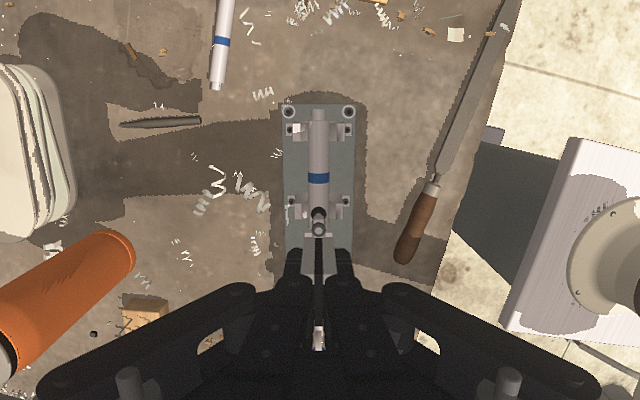

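The handle stays level, with slope −0.03, which corresponds to about 1.60 rad. The pad is on the shaft at (355,345) in the scene crop, the shaft is bedded, and the gripper is clear. Handing in.

```bash
python3 - <<'E'
from h import *
print(job_done())
E
```

```text
the job is handed in; nothing more can be done
None
```

The shaft is set up in the jig and the clamp stayed shut after I let go of it. The job was handed in at about 30 s, and no verdict was given.

**What I did**
- I lifted the 155 mm shaft from its rest and lowered it into the vees in small steps; the most the vees took was about 13 N vertically.
- I slid it up to the stop and felt contact with its middle at about y = -1 mm. I then pressed to about 14.5 N and held that for about a second. That reading includes up to about 5 N of rubbing, so the stop itself took roughly 10–14 N, and it is not measured separately.
- I released the shaft, pushed the handle over with closed fingertips, and pressed it down onto its own stop until 16 N was felt.

**Last checks**
- **Handle:** still level after release, its slope of -0.03 matching about 1.60 rad.
- **Shaft:** axis at about z = 60.2 mm, within about 0.2 mm of the vee centre line and about 0.008 rad, which is near the camera's limit.
- **Pad:** seen on the shaft.
- **Robot:** gripper clear of everything, contact force about zero.
- **Other things:** flask and punch look unmoved by eye.

**Not confirmed:** the clamp arm hid the nose in the last picture, so bearing on the stop rests on the felt contact and the view just before clamping. The pad force could not be measured.

**Disagreements:** the finger opening read about 23 mm on the 25 mm shaft. The two depth fits of the jig differed by about 1.5 mm.

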